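# Square a mask-stand foot block into the jig corner and hold it

### The arm

A 6-joint arm with a two-finger parallel gripper is mounted at the origin on the work surface. World frame = base frame: x ahead of the robot, y to its left, z up, the work surface at z = 0. Lengths are in m, angles in rad, forces in N, time in s.
With the tool pointing down it reaches from about 0.3 to 0.85 m from the base axis. Payload 4.2 kg.
Tool frame: the origin (TCP) lies midway between the tips of the shut fingers; the grasp point (between the pads) lies 19 mm behind it; z points along the fingers, y is the line along which they close (so a half turn about z gives the same grasp; the last joint's range is limited). The gripper opens to 91 mm and grips with 3 to 60 N. Pads are 32 mm wide; open, the fingers measure 118 mm over their backs; the gripper's body (76 mm by 178 mm) begins 60 mm behind the grasp point.
Start: joints at [1.177, 0.32, 1.565, -0, 1.257, -0.02], TCP at [0.21, 0.535, 0.214] pointing down, gripper open.
Joint ranges: [-3.11, 3.11], [-0.84, 2.01], [0.21, 2.61], [-1.34, 4.49], [0.05, 2.63], [-2.56, 2.56]. Speed limits (rad/s): [2.57, 2.57, 3.14, 3.14, 3.14, 3.14].

### API

Orientations are given as a unit quaternion [w, x, y, z].
In Python, from plant import sensors, viewer, manip gives the robot as it stands.
- The arm moves only by the tool apply_moves, never from a script. Its argument "rows" is a list of rows, each an object of numbers: "x", "y", "z": the shift along the tool's x, y, z in cm; "ax", "ay", "az": the turn, a rotation vector about the tool's x, y, z in rad; "claw": the finger opening in cm, from 0 to 9.12. In form: [{"x": .., "y": .., "z": .., "ax": .., "ay": .., "az": .., "claw": ..}, ...]. A call has exactly 8 rows; each row shifts and turns the commanded pose from where the row before left it, along the tool's axes as they then stand; what a row does not reach is not made up. A row lasts 1/8 s, in which the tool goes at most 62.5 mm and 10.7 degrees, less where a joint would pass 70% of its speed; a pose out of reach is approached as far as the arm can. A call with a gripper value outside its range is refused whole. The fingers move at their own pace and stop on an object; "grip_force" is the grip in N (left out, the last holds). Time passes only in rows, so rows that do not move let the fingers close, or fill a call up. It gives the time, the measured TCP pose, the force, the opening and the grip force at its end, in the units of the state.
- sensors.sense(): the state, without advancing time (a new reading comes with each control period).
- viewer.read_camera(name): name is "scene" or "top"; returns a dict with "pixels" (420x560x3 uint8, red, green, blue), "depth" (420x560 float32, m along the optical axis (not along the pixel's ray), 0 where there is no reading), "fx", "fy", "cx", "cy" (pixels), "k1" (the pictures are not rectified: a ray, as slopes to the right and down, at radius r is drawn at 1 + k1 r^2 times it, then the intrinsics apply), "rvec" (rotation vector, rad) and "tvec" (3), from world to camera coordinates, as OpenCV has them. Camera axes: x right, y down, z forward; pixel columns grow to the right and rows downward; lengths in m; the calibration is good to about 2 mm. A picture is of the moment at which its call begins.
- manip.sign_off(): hands the job in; it is judged then, once.
The state is a dict: "time_s": time; "joint_pos": joint angles; "joint_velocities": joint speeds; "joint_efforts": joint torques, N m; "position": TCP position; "tool_rot": TCP orientation; "force": force on the tool from outside, world axes, zero at the start; "moment": the same for the moment, N m; "gripper_width": opening from 0.0 (shut) to 1.0 (fully open); "grasp_force": force on a finger pad.
Only numpy, scipy, OpenCV 4.12 (cv2) and the standard library are available. Lean on these libraries where they do the work, as an engineer would, in place of code of your own. Each camera call takes 0.05 s, during which the arm holds its last target. There are 200 camera calls.

### The job

Blow the jig's corner clean by pressing its air pedal right down to its stop for a moment while the corner is still empty, and let the pedal spring back up. Then put the dark walnut block flat on the jig plate, long side along the red stop and short end at the yellow stop, and press it firmly into the corner against both stops at once. Finish still holding and pressing it there with the gripper, ready for pinning; leave the pale block and the other things on the bench alone.

Things in the scene. Friction and masses are not known exactly. Their poses are not given: they have to be found in the camera images.
- jig: Fixed squaring jig: aluminium base plate 220 (its x) x 340 (its y) x 12 mm on the bench. Origin at the centre of the plate's underside; its z is up. The red stop lies at its far (+x) side, the yellow stop crosses its middle, and the pedal is on the +y side of the yellow stop. The nest for the block is the open area on the -x, -y side of the two stops.
- corner (a point): The inner corner of the nest, on the plate's top face (12 mm above the bench), where the faces of both stops meet; axes as the jig's: +x points into the red stop, +y into the yellow stop. Both stops are 16 mm high and 14 mm thick, so fingers gripping the upper part of the block pass over them. The seated block's origin lies at (-28, -42, 0) mm in this frame.
- far_stop: Red stop bar, 164 mm along the jig's y, 16 mm high, 14 mm thick, fixed to the plate; origin at the centre of its underside; the face that the block's long side goes against looks to the jig's -x, 7 mm from the origin.
- side_stop: Yellow stop bar, 120 mm along the jig's x, 16 mm high, 14 mm thick, fixed to the plate; origin at the centre of its underside; the face that the block's short end goes against looks to the jig's -y, 7 mm from the origin.
- pedal (a joint): Hinge of the air pedal (rad): 0 = up (rest), 0.28 = down on its stop. A spring lifts it back by itself; at the pad it takes about 2 N to start and 7 N to reach the stop.
- pedal_pad (a point): Centre of the top of the black rubber pad (45 x 64 mm) on the free end, towards the jig's -x, of the steel pedal (115 x 70 mm); moves with the pedal. The hinge line runs along the jig's y, 84 mm beyond the pad in x and 26 mm above the bench. At rest the pedal rises 0.30 rad towards the robot, pad centre 59 mm above the bench; on the stop it is about 25 mm lower. Push straight down.
- dark_block: The block to seat: dark brown walnut foot block of a mask stand, 56 (its x) x 84 (its y) x 60 mm high, about 0.19 kg, with a flush brass insert in the middle of its top; loose on the bench; origin at the centre of its underside. Either end may go to the yellow stop.
- pale_block: A pale maple foot block of the same size and shape as the dark one; to be left alone. Origin at the centre of its underside.
- mask: Clay-coloured face sculpt lying face up, about 160 x 136 x 85 mm, origin under its middle; leave alone.
- tub: White plastic bowl, 110 mm wide, 65 mm high, origin under its middle; leave alone.
- glue: White glue bottle with orange cap, 60 mm wide, 150 mm high, origin under its middle; leave alone.
- paint_jar: Red paint jar with white cap, 60 mm wide, 70 mm high, origin under its middle; leave alone.
- brush: Brush, 160 mm long, lying on the bench; leave alone.
- spatula: Spatula, 200 mm long, lying on the bench; leave alone.
Not all that is in view belongs to the job. What is meant by the dark_block is not green or turquoise, and is the smaller of those in its own colour.

How it is judged:
On the way, in this order (a step that is already met when the one before it is completed fails the run):
1. the air pedal is pressed down to its stop while the block is still away from the corner (value of joint pedal above 0.25 rad and distance between dark_block and corner above 0.12 m), for 0.2 s.
2. the pedal is back up and the gripper presses the dark block against both stops, flat on the plate (value of joint pedal below 0.06 rad and contact force between dark_block and far_stop above 2 N and contact force between dark_block and side_stop above 2 N and z of dark_block in the frame of corner between -0.004 and 0.004 m and x of dark_block in the frame of corner between -0.032 and -0.024 m and y of dark_block in the frame of corner between -0.046 and -0.038 m and angle between the y axis of dark_block and the y axis of corner, either way round below 0.05 rad and angle between dark_block's own z axis and vertical below 0.05 rad and contact force between the fingers and dark_block above 1 N), for 0.2 s.
At the end, for the whole second after the job is handed in: Ends holding: the dark block is still, flat on the plate (4 mm, 0.05 rad), long side along the red stop (0.05 rad), within 4 mm of fully seated, pressed by the gripper with over 2 N on the red stop and over 2 N on the yellow stop at once; pedal back up (under 0.06 rad) (all of step 2 and linear speed of dark_block below 0.02 m/s); the arm keeps its last pose, push and grip.
It fails at once if the pale block is moved by more than 3 cm (distance of pale_block from where it was at the start of the episode above 0.03 m).
It fails at once if another thing on the bench is moved by more than 3 cm (distance of any of mask, tub, glue, paint_jar, brush, spatula from where it was at the start of the episode above 0.03 m).
It also fails if it takes over 72 s, if anything falls off the work surface, if the arm or the gripper's body presses on something with over 40 N, if the wrist force passes 120 N, or if a joint passes its speed limit or range.

## Working session

There is one attempt and no reset: what is moved stays moved. The work goes in short steps, Python scripts to look and compute and a tool call to move; the robot and the scene stay as the last step left them, time stands still between calls to the robot, and variables do not carry over. Pictures are saved under pics/ and viewed, at most 10 in all, crops included, and the job is handed in when it is done.

Besides the shell and the picture viewer there is one more tool, called after "Emit:" as name([rows], argument=value, ...), one row to a line, values as JSON. apply_moves: Moves the arm, as the interface text tells. Its arguments: {"type":"object","properties":{"rows":{"type":"array","items":{"type":"object","properties":{"x":{"type":"number"},"y":{"type":"number"},"z":{"type":"number"},"ax":{"type":"number"},"ay":{"type":"number"},"az":{"type":"number"},"claw":{"type":"number"}}}},"grip_force":{"type":"number"}},"required":["rows"]}

```bash
mkdir -p pics
cat > h.py <<'E'
import numpy as np, cv2
from plant import sensors, viewer, manip
def cam(n):
    c=viewer.read_camera(n); c['R']=cv2.Rodrigues(np.array(c['rvec'],float))[0]; c['t']=np.array(c['tvec'],float); return c
def rays(c,uv):
    uv=np.atleast_2d(uv).astype(float)
    d=np.stack([(uv[:,0]-c['cx'])/c['fx'],(uv[:,1]-c['cy'])/c['fy']],1); s=d.copy()
    for _ in range(20): s=d/(1+c['k1']*(s**2).sum(1,keepdims=True))
    return np.c_[s,np.ones(len(s))]
def onplane(c,uv,z):
    r=rays(c,uv)@c['R']; o=-c['R'].T@c['t']
    return o+r*((z-o[2])/r[:,2])[:,None]
def bydepth(c,uv):
    uv=np.atleast_2d(uv).astype(int); d=c['depth'][uv[:,1],uv[:,0]]
    return (rays(c,uv)*d[:,None]-c['t'])@c['R']
def save(c,n,crop=None,s=1):
    p=c['pixels'][...,::-1]
    if crop: x0,y0,x1,y1=crop; p=p[y0:y1,x0:x1]
    cv2.imwrite('pics/'+n,cv2.resize(p,None,fx=s,fy=s))
E
python3 - <<'E'
from h import *
for n in('scene','top'):
    c=cam(n); save(c,n+'0.png',None,1.4); print(n,-c['R'].T@c['t'])
print(sensors.sense())
E
```

```text
scene [ 1.13907559 -0.70023989  1.02670167]
top [ 0.35699477 -0.08397834  1.30664937]
{'time_s': 0.1, 'joint_pos': array([ 1.17699028e+00,  3.20223026e-01,  1.56556056e+00, -2.48045624e-05,
        1.25746086e+00, -1.99928384e-02]), 'joint_velocities': array([ 6.74814176e-04, -1.54550282e-03, -3.77271406e-03,  6.86909348e-04,
        1.43078613e-04,  7.00381334e-05]), 'joint_efforts': array([-1.68372558e-04, -4.13334739e+01, -2.32509828e+01,  7.27690221e-02,
        4.21291986e-02, -7.11916687e-05]), 'position': array([0.20979131, 0.53484972, 0.21320586]), 'tool_rot': array([-1.58116818e-04,  1.85816437e-01,  9.82584128e-01, -8.10703030e-04]), 'force': array([-1.00669517, -0.31370573, -0.16880379]), 'moment': array([-0.01284886,  0.01013889,  0.027998  ]), 'grasp_force': 0.0, 'gripper_width': 0.999251876309098}
```

View pics/scene0.png

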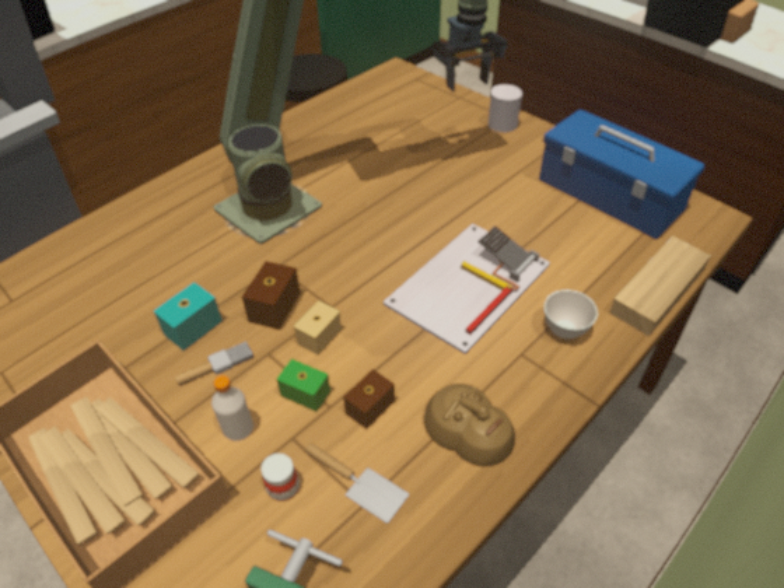

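View pics/top0.png

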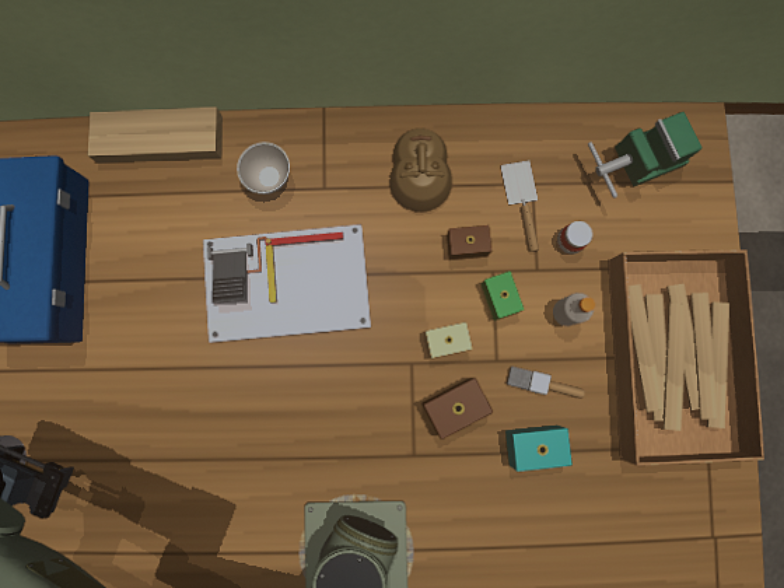

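Top view (1.4x pixels): there are two dark brown blocks, the smaller at (470,241) and the larger at (458,408). The others are green (504,295), turquoise (540,449) and pale (448,340). The jig is at (287,284), with the red stop at (305,239), the yellow stop at (271,273) and the pad at about (229,290). I choose the smaller brown block at (470,241) and will check it in a crop.

```bash
cat > m.py <<'E'
from h import *
c=cam('top'); hsv=cv2.cvtColor(c['pixels'],cv2.COLOR_RGB2HSV)
H,S,V=[hsv[...,i].astype(int) for i in range(3)]
vv,uu=np.mgrid[0:420,0:560]; P=bydepth(c,np.c_[uu.ravel(),vv.ravel()]).reshape(420,560,3)
def rect(mask,box,z,name):
    m=np.zeros((420,560),np.uint8); x0,y0,x1,y1=box; m[y0:y1,x0:x1]=mask[y0:y1,x0:x1]
    m=cv2.morphologyEx(m,cv2.MORPH_CLOSE,np.ones((3,3)))
    n,l,st,_=cv2.connectedComponentsWithStats(m); m=l==1+st[1:,4].argmax()
    q=np.argwhere(m)[:,::-1]; hz=np.median(P[m][:,2])
    w=onplane(c,q,z)[:,:2]; r=cv2.minAreaRect((w*1000).astype(np.float32))
    b=cv2.boxPoints(r); e=b[1]-b[0]; f=b[2]-b[1]; L=e if np.hypot(*e)>np.hypot(*f) else f
    print(name,'c',np.round(r[0],1),'size',np.round(r[1],1),'long dir deg',round(np.degrees(np.arctan2(L[1],L[0])),2),'medz',round(hz,4),'n',m.sum()); return b
if __name__=='__main__':
    up=(P[...,2]>.05)
    rect(up&(P[...,2]<.07),(310,150,360,192),.06,'dark small')
    rect(up&(P[...,2]<.07)&(V<140),(295,262,360,320),.06,'dark big')
    rect(up&(P[...,2]<.07),(300,225,342,260),.06,'pale')
    rect((S<60)&(V>120),(140,155,270,250),.012,'plate')
    rect((S>150)&((H<8)|(H>172))&(V>110),(185,160,255,180),.028,'red')
    rect((S>120)&(H>18)&(H<35)&(V>120),(185,165,205,222),.028,'yellow')
    rect((V<110)&(P[...,2]>.035),(145,180,180,222),.059,'pad')
    for u,v in((336,172),(163,195),(163,207),(163,215),(218,171),(194,200),(230,200)):print(u,v,P[v,u].round(4),hsv[v,u])
    save(c,'crop0.png',(140,150,380,320),3.2)
E
python3 m.py
```

```text
dark small c [ 625.7 -247.8] size [57.9 82.5] long dir deg -85.99 medz 0.0597 n 573
dark big c [ 297.1 -145.4] size [0.  5.5] long dir deg -1.68 medz 0.06 n 3
pale c [ 423.7 -198.4] size [56.2 84.1] long dir deg -79.63 medz 0.0597 n 602
plate c [555.4 137. ] size [220.2 341.1] long dir deg -85.88 medz 0.012 n 6931
red c [645.2  94.4] size [ 12.6 159.9] long dir deg -86.09 medz 0.0282 n 222
yellow c [579.5 165.3] size [131.4  13.7] long dir deg 3.99 medz 0.0284 n 201
pad c [560.2 244.8] size [97.1 72. ] long dir deg 2.8 medz 0.0525 n 779
336 172 [ 0.6234 -0.2492  0.0633] [ 21 136  86]
163 195 [0.5726 0.2488 0.0445] [13 22 81]
163 207 [0.5349 0.2434 0.064 ] [11 24 85]
163 215 [0.513  0.2449 0.0573] [ 8 28 72]
218 171 [0.6426 0.0915 0.0278] [  1 169 160]
194 200 [0.5588 0.1625 0.0252] [ 25 158 171]
230 200 [0.5584 0.0589 0.0109] [113  13 178]
```

View pics/crop0.png

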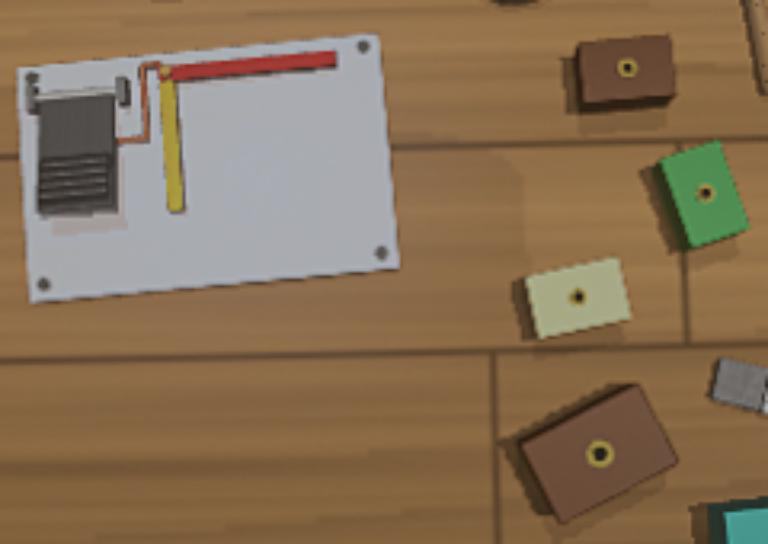

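The crop shows the chosen block at (627,68): brown, brass insert, measured 58x82 mm with its top at 60 mm, so it is the right one. The larger brown block is at (600,453), and the ribbed pad is at (78,183). First I rotate the tool to the jig axes and shut the fingers; tool x is then jig +y and tool y is jig +x.

Emit:
apply_moves([
  {"az": 0.141, "claw": 0},
  {"az": 0.141, "claw": 0},
  {"az": 0.141, "claw": 0},
  {"az": 0.141, "claw": 0},
  {"az": 0.141, "claw": 0},
  {"az": 0.141, "claw": 0},
  {"az": 0.141, "claw": 0},
  {"az": 0.14, "claw": 0},
], grip_force=20)

```text
schema error: expected keys x, y, z, ax, ay, az, claw
```

```bash
cat > go.py <<'E'
from h import *
from scipy.spatial.transform import Rotation as Ro
import sys
def delta(t,yaw=4.05):
    s=sensors.sense(); R=Ro.from_quat(s['tool_rot'],scalar_first=True).as_matrix()
    d=R.T@(np.array(t,float)-s['position'])*100
    h=np.degrees(np.arctan2(R[1,1],R[0,1])); print('t',s['time_s'],'pos',s['position'].round(4),'tilt z',R[:,2].round(4),'F',s['force'].round(2),'gw',s['gripper_width'],'gf',s['grasp_force'])
    print('tool shift cm',d.round(2),'az',round(np.radians(h-yaw),4))
if __name__=='__main__':
    delta([float(a) for a in sys.argv[1:4]])
E
cat >> m.py <<'E'
    print('pad',onplane(c,[[164.4,207.2]],.059), onplane(c,[[176,182]],.045))
E
python3 m.py|tail -1; python3 go.py .534 .244 .09
```

```text
pad [[0.53497077 0.24063531 0.059     ]] [[0.60964233 0.21110735 0.045     ]]
t 0.2 pos [0.2098 0.535  0.2134] tilt z [-4.e-04 -1.e-03 -1.e+00] F [ 0.03 -0.3   0.25] gw 1.0004664340541243 gf 0.0
tool shift cm [-40.8  -15.25  12.36] az 1.1264
```

Emit:
apply_moves([
  {"x": 0, "y": 0, "z": 0, "ax": 0, "ay": 0, "az": 0.141, "claw": 0},
  {"x": 0, "y": 0, "z": 0, "ax": 0, "ay": 0, "az": 0.141, "claw": 0},
  {"x": 0, "y": 0, "z": 0, "ax": 0, "ay": 0, "az": 0.141, "claw": 0},
  {"x": 0, "y": 0, "z": 0, "ax": 0, "ay": 0, "az": 0.141, "claw": 0},
  {"x": 0, "y": 0, "z": 0, "ax": 0, "ay": 0, "az": 0.141, "claw": 0},
  {"x": 0, "y": 0, "z": 0, "ax": 0, "ay": 0, "az": 0.141, "claw": 0},
  {"x": 0, "y": 0, "z": 0, "ax": 0, "ay": 0, "az": 0.141, "claw": 0},
  {"x": 0, "y": 0, "z": 0, "ax": 0, "ay": 0, "az": 0.14, "claw": 0},
], grip_force=20)

```text
time_s: 1.2
position: [0.2099, 0.5351, 0.2137]
tool_rot: [0.0, 0.684, 0.73, -0.0]
force: [0.3, -0.0, -0.3]
gripper_width: 0.153
grasp_force: 0.0
```

```bash
python3 go.py .534 .242 .09
```

```text
t 1.2 pos [0.2099 0.5351 0.2137] tilt z [-2.e-04 -4.e-04 -1.e+00] F [ 0.26 -0.04 -0.26] gw 0.15269523098281443 gf 0.0
tool shift cm [-31.36  30.43  12.38] az -0.0053
```

Emit:
apply_moves([
  {"x": -4.0, "y": 3.8, "z": 0, "ax": 0, "ay": 0, "az": 0, "claw": 0},
  {"x": -4.0, "y": 3.8, "z": 0, "ax": 0, "ay": 0, "az": 0, "claw": 0},
  {"x": -4.0, "y": 3.8, "z": 0, "ax": 0, "ay": 0, "az": 0, "claw": 0},
  {"x": -4.0, "y": 3.8, "z": 0, "ax": 0, "ay": 0, "az": 0, "claw": 0},
  {"x": -4.0, "y": 3.8, "z": 1, "ax": 0, "ay": 0, "az": 0, "claw": 0},
  {"x": -4.0, "y": 3.8, "z": 2, "ax": 0, "ay": 0, "az": 0, "claw": 0},
  {"x": -4.0, "y": 3.8, "z": 2.5, "ax": 0, "ay": 0, "az": 0, "claw": 0},
  {"x": -3.4, "y": 3.8, "z": 2.5, "ax": 0, "ay": 0, "az": 0, "claw": 0},
])

```text
time_s: 2.2
position: [0.5364, 0.2418, 0.1333]
tool_rot: [-0.0, 0.682, 0.731, 0.0]
force: [0.5, 0.3, -0.4]
gripper_width: 0.006
grasp_force: 0.0
```

```bash
python3 go.py .534 .242 .064
```

```text
t 2.2 pos [0.5364 0.2418 0.1333] tilt z [ 3.e-04  3.e-04 -1.e+00] F [ 0.48  0.26 -0.38] gw 0.005853080296151969 gf 0.0
tool shift cm [ 0.04 -0.24  6.93] az -0.0013
```

Descend in small final steps, to about z=0.037.

Emit:
apply_moves([
  {"x": 0, "y": -0.2, "z": 3, "ax": 0, "ay": 0, "az": 0, "claw": 0},
  {"x": 0, "y": 0, "z": 3, "ax": 0, "ay": 0, "az": 0, "claw": 0},
  {"x": 0, "y": 0, "z": 1, "ax": 0, "ay": 0, "az": 0, "claw": 0},
  {"x": 0, "y": 0, "z": 0.7, "ax": 0, "ay": 0, "az": 0, "claw": 0},
  {"x": 0, "y": 0, "z": 0.7, "ax": 0, "ay": 0, "az": 0, "claw": 0},
  {"x": 0, "y": 0, "z": 0.6, "ax": 0, "ay": 0, "az": 0, "claw": 0},
  {"x": 0, "y": 0, "z": 0.6, "ax": 0, "ay": 0, "az": 0, "claw": 0},
  {"x": 0, "y": 0, "z": 0, "ax": 0, "ay": 0, "az": 0, "claw": 0},
])

```text
time_s: 3.2
position: [0.5328, 0.2435, 0.038]
tool_rot: [-0.0, 0.682, 0.731, -0.0]
force: [-3.1, 0.8, 5.9]
gripper_width: 0.006
grasp_force: 2.7
```

Emit:
apply_moves([
  {"x": 0, "y": 0, "z": 0.2, "ax": 0, "ay": 0, "az": 0, "claw": 0},
  {"x": 0, "y": 0, "z": 0.2, "ax": 0, "ay": 0, "az": 0, "claw": 0},
  {"x": 0, "y": 0, "z": 0.2, "ax": 0, "ay": 0, "az": 0, "claw": 0},
  {"x": 0, "y": 0, "z": 0, "ax": 0, "ay": 0, "az": 0, "claw": 0},
  {"x": 0, "y": 0, "z": 0, "ax": 0, "ay": 0, "az": 0, "claw": 0},
  {"x": 0, "y": 0, "z": 0, "ax": 0, "ay": 0, "az": 0, "claw": 0},
  {"x": 0, "y": 0, "z": 0, "ax": 0, "ay": 0, "az": 0, "claw": 0},
  {"x": 0, "y": 0, "z": 0, "ax": 0, "ay": 0, "az": 0, "claw": 0},
])

```text
time_s: 4.2
position: [0.5325, 0.2436, 0.0346]
tool_rot: [-0.0, 0.682, 0.731, 0.0]
force: [-7.8, -0.6, 19.3]
gripper_width: 0.006
grasp_force: 9.4
```

The pedal is on its stop (force jumped from 6 to 19 N, about 24 mm down). Now I lift straight up, then travel to the block.

Emit:
apply_moves([
  {"x": 0, "y": 0, "z": -1, "ax": 0, "ay": 0, "az": 0, "claw": 0},
  {"x": 0, "y": 0, "z": -2, "ax": 0, "ay": 0, "az": 0, "claw": 0},
  {"x": 0, "y": 0, "z": -3, "ax": 0, "ay": 0, "az": 0, "claw": 0},
  {"x": 0, "y": 0, "z": -4, "ax": 0, "ay": 0, "az": 0, "claw": 0},
  {"x": 0, "y": 0, "z": -4, "ax": 0, "ay": 0, "az": 0, "claw": 7.5},
  {"x": -5, "y": 0, "z": -2, "ax": 0, "ay": 0, "az": 0, "claw": 7.5},
  {"x": -5, "y": 0.5, "z": 0, "ax": 0, "ay": 0, "az": 0, "claw": 7.5},
  {"x": -5, "y": 0.5, "z": 0, "ax": 0, "ay": 0, "az": 0, "claw": 7.5},
])

```text
time_s: 5.2
position: [0.5546, 0.0929, 0.1924]
tool_rot: [0.001, 0.682, 0.732, 0.001]
force: [0.8, 0.4, 0.1]
gripper_width: 0.409
grasp_force: 0.0
```

```bash
python3 go.py .6257 -.2478 .1
```

```text
t 5.2 pos [0.5546 0.0929 0.1924] tilt z [ 2.8e-03 -1.0e-04 -1.0e+00] F [0.82 0.4  0.1 ] gw 0.4091444669401608 gf 0.0
tool shift cm [-34.48   4.66   9.26] az 0.0001
```

Emit:
apply_moves([
  {"x": -5, "y": 0.7, "z": 0, "ax": 0, "ay": 0, "az": 0, "claw": 7.5},
  {"x": -5, "y": 0.7, "z": 0, "ax": 0, "ay": 0, "az": 0, "claw": 7.5},
  {"x": -5, "y": 0.7, "z": 0, "ax": 0, "ay": 0, "az": 0, "claw": 7.5},
  {"x": -5, "y": 0.7, "z": 0, "ax": 0, "ay": 0, "az": 0, "claw": 7.5},
  {"x": -5, "y": 0.7, "z": 0, "ax": 0, "ay": 0, "az": 0, "claw": 7.5},
  {"x": -5, "y": 0.6, "z": 0, "ax": 0, "ay": 0, "az": 0, "claw": 7.5},
  {"x": -4, "y": 0.5, "z": 0, "ax": 0, "ay": 0, "az": 0, "claw": 7.5},
  {"x": 0, "y": 0, "z": 2, "ax": 0, "ay": 0, "az": 0, "claw": 7.5},
])

```text
time_s: 6.2
position: [0.625, -0.2459, 0.1726]
tool_rot: [0.003, 0.683, 0.73, 0.001]
force: [0.1, -0.0, -0.3]
gripper_width: 0.824
grasp_force: 0.0
```

```bash
python3 go.py .6257 -.2478 .026
python3 - <<'E'
from m import *
hsv
m=(P[...,2]>.05)
# pedal pad height check
q=P[200:215,158:170].reshape(-1,3); print('pad z',np.median(q[:,2]))
E
```

```text
t 6.2 pos [ 0.625  -0.2459  0.1726] tilt z [ 0.005  -0.0033 -1.    ] F [ 0.13 -0.04 -0.25] gw 0.8235917455677253 gf 0.0
tool shift cm [-0.15 -0.02 14.66] az -0.0042
pad z 0.060678970671655216
```

Pad is back up. Descend over the block, pause, then close.

Emit:
apply_moves([
  {"x": -0.1, "y": 0, "z": 3, "ax": 0, "ay": 0, "az": 0, "claw": 7.5},
  {"x": 0, "y": 0, "z": 3, "ax": 0, "ay": 0, "az": 0, "claw": 7.5},
  {"x": 0, "y": 0, "z": 2, "ax": 0, "ay": 0, "az": 0, "claw": 7.5},
  {"x": 0, "y": 0, "z": 2, "ax": 0, "ay": 0, "az": 0, "claw": 7.5},
  {"x": 0, "y": 0, "z": 2, "ax": 0, "ay": 0, "az": 0, "claw": 7.5},
  {"x": 0, "y": 0, "z": 1.5, "ax": 0, "ay": 0, "az": 0, "claw": 7.5},
  {"x": 0, "y": 0, "z": 0.7, "ax": 0, "ay": 0, "az": 0, "claw": 7.5},
  {"x": 0, "y": 0, "z": 0, "ax": 0, "ay": 0, "az": 0, "claw": 7.5},
])

```text
time_s: 7.25
position: [0.6234, -0.2426, 0.0297]
tool_rot: [-0.0, 0.682, 0.731, -0.0]
force: [-0.1, -0.1, 0.5]
gripper_width: 0.824
grasp_force: 0.0
```

```bash
python3 go.py .6257 -.2478 .030; python3 -c "
from h import *
c=cam('scene'); save(c,'s1.png',(200,200,400,350),3.5)"
```

```text
t 7.25 pos [ 0.6234 -0.2426  0.0297] tilt z [-2.e-04  1.e-04 -1.e+00] F [-0.05 -0.05  0.46] gw 0.8240582708177612 gf 0.0
tool shift cm [-0.53  0.19 -0.03] az -0.0005
```

View pics/s1.png

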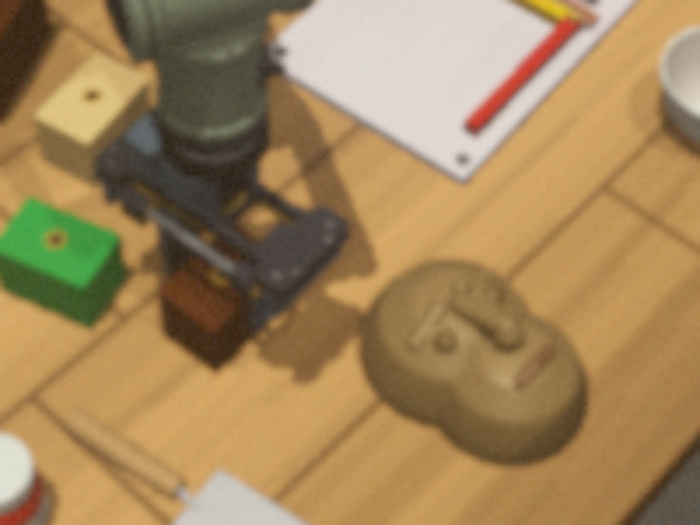

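The fingers straddle the brown block (about (205,310)) and clear the mask and the green block. I centre by 5 mm and grip.

Emit:
apply_moves([
  {"x": -0.5, "y": 0.2, "z": 0, "ax": 0, "ay": 0, "az": 0, "claw": 7.5},
  {"x": 0, "y": 0, "z": 0, "ax": 0, "ay": 0, "az": 0, "claw": 4.5},
  {"x": 0, "y": 0, "z": 0, "ax": 0, "ay": 0, "az": 0, "claw": 4.5},
  {"x": 0, "y": 0, "z": 0, "ax": 0, "ay": 0, "az": 0, "claw": 4.5},
  {"x": 0, "y": 0, "z": 0, "ax": 0, "ay": 0, "az": 0, "claw": 4.5},
  {"x": 0, "y": 0, "z": -1, "ax": 0, "ay": 0, "az": 0, "claw": 4.5},
  {"x": 0, "y": 0, "z": -3, "ax": 0, "ay": 0, "az": 0, "claw": 4.5},
  {"x": 0, "y": 0, "z": -4, "ax": 0, "ay": 0, "az": 0, "claw": 4.5},
], grip_force=35)

```text
time_s: 8.3
position: [0.6246, -0.247, 0.1098]
tool_rot: [-0.002, 0.682, 0.731, -0.001]
force: [-0.1, -0.0, -1.0]
gripper_width: 0.609
grasp_force: 35.0
```

```bash
python3 go.py .5975 .1024 .06
```

```text
t 8.3 pos [ 0.6246 -0.247   0.1098] tilt z [-0.0035  0.0015 -1.    ] F [-0.08 -0.01 -1.01] gw 0.6092937959472638 gf 34.99966621398926
tool shift cm [35.03 -0.24  5.04] az -0.0006
```

Emit:
apply_moves([
  {"x": 3, "y": 0, "z": 0, "ax": 0, "ay": 0, "az": 0, "claw": 4.5},
  {"x": 5, "y": 0, "z": 0, "ax": 0, "ay": 0, "az": 0, "claw": 4.5},
  {"x": 5, "y": 0, "z": 0, "ax": 0, "ay": 0, "az": 0, "claw": 4.5},
  {"x": 5, "y": 0, "z": 0, "ax": 0, "ay": 0, "az": 0, "claw": 4.5},
  {"x": 5, "y": 0, "z": 0, "ax": 0, "ay": 0, "az": 0, "claw": 4.5},
  {"x": 5, "y": 0, "z": 0, "ax": 0, "ay": 0, "az": 0, "claw": 4.5},
  {"x": 4, "y": 0, "z": 0, "ax": 0, "ay": 0, "az": 0, "claw": 4.5},
  {"x": 2.5, "y": 0, "z": 0, "ax": 0, "ay": 0, "az": 0, "claw": 4.5},
])

```text
time_s: 9.3
position: [0.6009, 0.0987, 0.1103]
tool_rot: [-0.0, 0.681, 0.732, -0.0]
force: [-0.0, -0.5, -1.1]
gripper_width: 0.612
grasp_force: 35.0
```

Emit:
apply_moves([
  {"x": 0, "y": 0, "z": 1, "ax": 0, "ay": 0, "az": 0, "claw": 4.5},
  {"x": 0, "y": 0, "z": 1, "ax": 0, "ay": 0, "az": 0, "claw": 4.5},
  {"x": 0, "y": 0, "z": 1, "ax": 0, "ay": 0, "az": 0, "claw": 4.5},
  {"x": 0, "y": 0, "z": 0.5, "ax": 0, "ay": 0, "az": 0, "claw": 4.5},
  {"x": 0, "y": 0, "z": 0.5, "ax": 0, "ay": 0, "az": 0, "claw": 4.5},
  {"x": 0, "y": 0, "z": 0, "ax": 0, "ay": 0, "az": 0, "claw": 4.5},
  {"x": 0, "y": 0, "z": 0, "ax": 0, "ay": 0, "az": 0, "claw": 4.5},
  {"x": 0, "y": 0, "z": 0, "ax": 0, "ay": 0, "az": 0, "claw": 4.5},
])

```text
time_s: 10.3
position: [0.6018, 0.0967, 0.0703]
tool_rot: [0.0, 0.682, 0.731, 0.0]
force: [-0.3, 0.6, -2.0]
gripper_width: 0.613
grasp_force: 35.0
```

```bash
python3 go.py .5975 .1024 .042;  python3 - <<'E'
from h import *
for n,b in(('scene',(240,150,440,300)),('top',(140,140,300,260))):
    c=cam(n); save(c,n+'2.png',b,3.5)
E
```

```text
t 10.3 pos [0.6018 0.0967 0.0703] tilt z [ 7.e-04  2.e-04 -1.e+00] F [-0.27  0.57 -2.03] gw 0.6134720806157952 gf 34.99970197677612
tool shift cm [ 0.6  -0.4   2.83] az -0.0006
```

View pics/scene2.png

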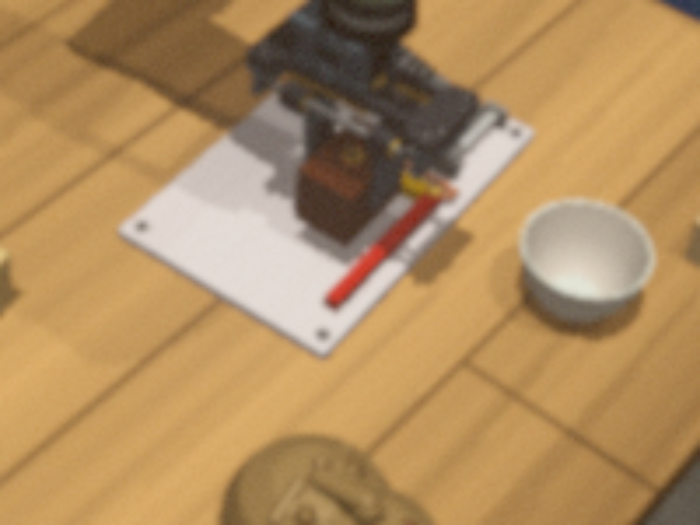

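The block (345,190) hangs level over the nest, inside the red stop (385,250) and yellow stop (425,185). Lowering to the plate.

Emit:
apply_moves([
  {"x": 0, "y": -0.3, "z": 0, "ax": 0, "ay": 0, "az": 0, "claw": 4.5},
  {"x": 0, "y": 0, "z": 0.7, "ax": 0, "ay": 0, "az": 0, "claw": 4.5},
  {"x": 0, "y": 0, "z": 0.7, "ax": 0, "ay": 0, "az": 0, "claw": 4.5},
  {"x": 0, "y": 0, "z": 0.7, "ax": 0, "ay": 0, "az": 0, "claw": 4.5},
  {"x": 0, "y": 0, "z": 0.5, "ax": 0, "ay": 0, "az": 0, "claw": 4.5},
  {"x": 0, "y": 0, "z": 0.1, "ax": 0, "ay": 0, "az": 0, "claw": 4.5},
  {"x": 0, "y": 0, "z": 0, "ax": 0, "ay": 0, "az": 0, "claw": 4.5},
  {"x": 0, "y": 0, "z": 0, "ax": 0, "ay": 0, "az": 0, "claw": 4.5},
])

```text
time_s: 11.4
position: [0.5988, 0.0965, 0.0432]
tool_rot: [0.0, 0.682, 0.731, 0.0]
force: [-1.0, 0.7, -1.5]
gripper_width: 0.611
grasp_force: 35.0
```

Emit:
apply_moves([
  {"x": 0, "y": 0, "z": 0.1, "ax": 0, "ay": 0, "az": 0, "claw": 4.5},
  {"x": 0, "y": 0, "z": 0.05, "ax": 0, "ay": 0, "az": 0, "claw": 4.5},
  {"x": 0, "y": 0, "z": 0, "ax": 0, "ay": 0, "az": 0, "claw": 4.5},
  {"x": 0, "y": 0, "z": 0, "ax": 0, "ay": 0, "az": 0, "claw": 4.5},
  {"x": 0, "y": 0, "z": 0, "ax": 0, "ay": 0, "az": 0, "claw": 4.5},
  {"x": 0, "y": 0, "z": 0, "ax": 0, "ay": 0, "az": 0, "claw": 4.5},
  {"x": 0, "y": 0, "z": 0, "ax": 0, "ay": 0, "az": 0, "claw": 4.5},
  {"x": 0, "y": 0, "z": 0, "ax": 0, "ay": 0, "az": 0, "claw": 4.5},
])

```text
time_s: 12.4
position: [0.5989, 0.0965, 0.0423]
tool_rot: [0.0, 0.682, 0.731, 0.0]
force: [-1.2, 0.5, 6.2]
gripper_width: 0.615
grasp_force: 35.0
```

```bash
python3 go.py .6084 .1182 .0415
```

```text
t 12.4 pos [0.5989 0.0965 0.0423] tilt z [ 1.e-03  2.e-04 -1.e+00] F [-1.18  0.52  6.21] gw 0.6150587489162994 gf 35.001248717308044
tool shift cm [2.1  1.1  0.08] az -0.0007
```

On the plate (about 8 N down). Sliding most of the way into the corner.

Emit:
apply_moves([
  {"x": 0.4, "y": 0.2, "z": -0.04, "ax": 0, "ay": 0, "az": 0, "claw": 4.5},
  {"x": 0.4, "y": 0.2, "z": 0, "ax": 0, "ay": 0, "az": 0, "claw": 4.5},
  {"x": 0.4, "y": 0.2, "z": 0, "ax": 0, "ay": 0, "az": 0, "claw": 4.5},
  {"x": 0.4, "y": 0.2, "z": 0, "ax": 0, "ay": 0, "az": 0, "claw": 4.5},
  {"x": 0.2, "y": 0, "z": 0, "ax": 0, "ay": 0, "az": 0, "claw": 4.5},
  {"x": 0, "y": 0, "z": 0, "ax": 0, "ay": 0, "az": 0, "claw": 4.5},
  {"x": 0, "y": 0, "z": 0, "ax": 0, "ay": 0, "az": 0, "claw": 4.5},
  {"x": 0, "y": 0, "z": 0, "ax": 0, "ay": 0, "az": 0, "claw": 4.5},
])

```text
time_s: 13.4
position: [0.6062, 0.115, 0.0423]
tool_rot: [0.001, 0.682, 0.732, 0.001]
force: [0.4, -2.5, 4.4]
gripper_width: 0.615
grasp_force: 35.0
```

```bash
python3 go.py .6084 .1182 .0415
```

```text
t 13.4 pos [0.6062 0.115  0.0423] tilt z [ 2.e-03  1.e-04 -1.e+00] F [ 0.38 -2.46  4.43] gw 0.6153247062792623 gf 35.001200437545776
tool shift cm [0.3  0.24 0.08] az -0.0003
```

Emit:
apply_moves([
  {"x": 0, "y": 0.1, "z": 0, "ax": 0, "ay": 0, "az": 0, "claw": 4.5},
  {"x": 0, "y": 0.1, "z": 0, "ax": 0, "ay": 0, "az": 0, "claw": 4.5},
  {"x": 0, "y": 0.1, "z": 0, "ax": 0, "ay": 0, "az": 0, "claw": 4.5},
  {"x": 0.1, "y": 0, "z": 0, "ax": 0, "ay": 0, "az": 0, "claw": 4.5},
  {"x": 0.1, "y": 0, "z": 0, "ax": 0, "ay": 0, "az": 0, "claw": 4.5},
  {"x": 0.1, "y": 0, "z": 0, "ax": 0, "ay": 0, "az": 0, "claw": 4.5},
  {"x": 0, "y": 0, "z": 0, "ax": 0, "ay": 0, "az": 0, "claw": 4.5},
  {"x": 0, "y": 0, "z": 0, "ax": 0, "ay": 0, "az": 0, "claw": 4.5},
])

```text
time_s: 14.4
position: [0.6079, 0.1176, 0.0423]
tool_rot: [0.0, 0.682, 0.731, -0.0]
force: [-1.6, -4.3, 8.1]
gripper_width: 0.614
grasp_force: 35.0
```

```bash
python3 go.py .6084 .1182 .0415
```

```text
t 14.4 pos [0.6079 0.1176 0.0423] tilt z [-4.e-04 -7.e-04 -1.e+00] F [-1.61 -4.31  8.06] gw 0.6137794079982535 gf 35.001352429389954
tool shift cm [0.05 0.06 0.08] az -0.0007
```

Emit:
apply_moves([
  {"x": 0, "y": 0.1, "z": -0.03, "ax": 0, "ay": 0, "az": 0, "claw": 4.5},
  {"x": 0, "y": 0.05, "z": 0, "ax": 0, "ay": 0, "az": 0, "claw": 4.5},
  {"x": 0.1, "y": 0, "z": 0, "ax": 0, "ay": 0, "az": 0, "claw": 4.5},
  {"x": 0.05, "y": 0, "z": 0, "ax": 0, "ay": 0, "az": 0, "claw": 4.5},
  {"x": 0, "y": 0, "z": 0, "ax": 0, "ay": 0, "az": 0, "claw": 4.5},
  {"x": 0, "y": 0, "z": 0, "ax": 0, "ay": 0, "az": 0, "claw": 4.5},
  {"x": 0, "y": 0, "z": 0, "ax": 0, "ay": 0, "az": 0, "claw": 4.5},
  {"x": 0, "y": 0, "z": 0, "ax": 0, "ay": 0, "az": 0, "claw": 4.5},
])

```text
time_s: 15.4
position: [0.609, 0.1193, 0.0423]
tool_rot: [-0.0, 0.682, 0.731, -0.001]
force: [-2.3, -3.7, 5.8]
gripper_width: 0.613
grasp_force: 35.0
```

```bash
python3 go.py .6084 .1182 .0415
```

```text
t 15.4 pos [0.609  0.1193 0.0423] tilt z [-1.1e-03 -6.0e-04 -1.0e+00] F [-2.28 -3.72  5.81] gw 0.6132806323982376 gf 35.0011146068573
tool shift cm [-0.11 -0.06  0.08] az -0.0008
```

Emit:
apply_moves([
  {"x": 0, "y": 0.1, "z": 0, "ax": 0, "ay": 0, "az": 0, "claw": 4.5},
  {"x": 0, "y": 0.1, "z": 0, "ax": 0, "ay": 0, "az": 0, "claw": 4.5},
  {"x": 0.1, "y": 0, "z": 0, "ax": 0, "ay": 0, "az": 0, "claw": 4.5},
  {"x": 0.1, "y": 0, "z": 0, "ax": 0, "ay": 0, "az": 0, "claw": 4.5},
  {"x": 0, "y": 0, "z": 0, "ax": 0, "ay": 0, "az": 0, "claw": 4.5},
  {"x": 0, "y": 0, "z": 0, "ax": 0, "ay": 0, "az": 0, "claw": 4.5},
  {"x": 0, "y": 0, "z": 0, "ax": 0, "ay": 0, "az": 0, "claw": 4.5},
  {"x": 0, "y": 0, "z": 0, "ax": 0, "ay": 0, "az": 0, "claw": 4.5},
])

```text
time_s: 16.4
position: [0.6093, 0.1197, 0.0424]
tool_rot: [-0.0, 0.682, 0.732, -0.003]
force: [-5.4, -8.6, 10.2]
gripper_width: 0.613
grasp_force: 35.0
```

```bash
python3 go.py .6084 .1182 .0415
```

```text
t 16.4 pos [0.6093 0.1197 0.0424] tilt z [-0.0045 -0.0036 -1.    ] F [-5.4  -8.56 10.24] gw 0.6133336836514798 gf 35.00207841396332
tool shift cm [-0.14 -0.1   0.09] az -0.0003
```

Both directions are blocked now; pressing harder while easing the down force slightly.

Emit:
apply_moves([
  {"x": 0, "y": 0.1, "z": -0.03, "ax": 0, "ay": 0, "az": 0, "claw": 4.5},
  {"x": 0.1, "y": 0.1, "z": 0, "ax": 0, "ay": 0, "az": 0, "claw": 4.5},
  {"x": 0.05, "y": 0.05, "z": 0, "ax": 0, "ay": 0, "az": 0, "claw": 4.5},
  {"x": 0, "y": 0, "z": 0, "ax": 0, "ay": 0, "az": 0, "claw": 4.5},
  {"x": 0, "y": 0, "z": 0, "ax": 0, "ay": 0, "az": 0, "claw": 4.5},
  {"x": 0, "y": 0, "z": 0, "ax": 0, "ay": 0, "az": 0, "claw": 4.5},
  {"x": 0, "y": 0, "z": 0, "ax": 0, "ay": 0, "az": 0, "claw": 4.5},
  {"x": 0, "y": 0, "z": 0, "ax": 0, "ay": 0, "az": 0, "claw": 4.5},
])

```text
time_s: 17.4
position: [0.6094, 0.1198, 0.0426]
tool_rot: [-0.001, 0.682, 0.732, -0.006]
force: [-10.5, -13.5, 12.8]
gripper_width: 0.613
grasp_force: 35.0
```

```bash
python3 go.py .6084 .1182 .0415
python3 - <<'E'
from h import *
c=cam('scene'); save(c,'s3.png',(290,150,420,250),6)
c=cam('top'); save(c,'t3.png',(140,150,270,250),6)
E
```

```text
t 17.4 pos [0.6094 0.1198 0.0426] tilt z [-0.0096 -0.0062 -0.9999] F [-10.51 -13.49  12.79] gw 0.6132681150447327 gf 35.0035160779953
tool shift cm [-0.16 -0.11  0.11] az -0.0004
```

View pics/s3.png

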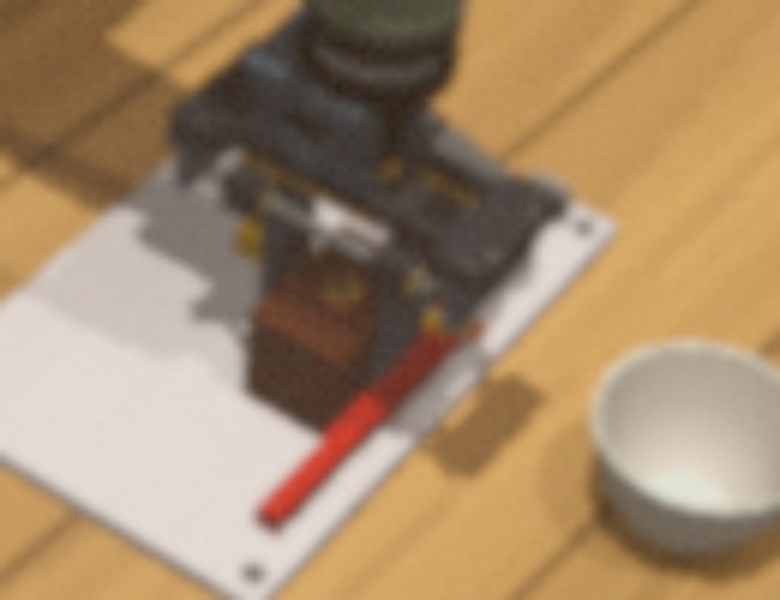

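View pics/t3.png

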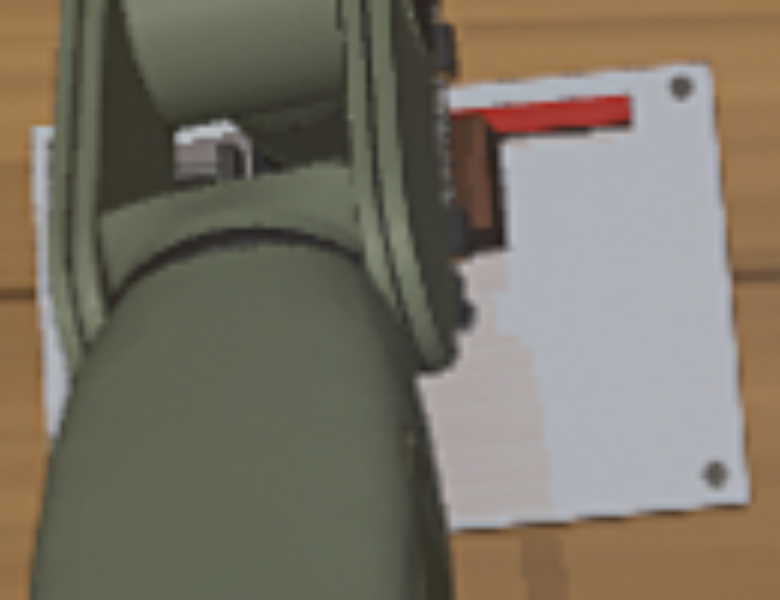

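Block is flush against the red stop (scene (330,420)) and level on the plate. I add some push and ease the down force for margin.

Emit:
apply_moves([
  {"x": 0.05, "y": 0.1, "z": -0.03, "ax": 0, "ay": 0, "az": 0, "claw": 4.5},
  {"x": 0.05, "y": 0.05, "z": -0.03, "ax": 0, "ay": 0, "az": 0, "claw": 4.5},
  {"x": 0, "y": 0, "z": 0, "ax": 0, "ay": 0, "az": 0, "claw": 4.5},
  {"x": 0, "y": 0, "z": 0, "ax": 0, "ay": 0, "az": 0, "claw": 4.5},
  {"x": 0, "y": 0, "z": 0, "ax": 0, "ay": 0, "az": 0, "claw": 4.5},
  {"x": 0, "y": 0, "z": 0, "ax": 0, "ay": 0, "az": 0, "claw": 4.5},
  {"x": 0, "y": 0, "z": 0, "ax": 0, "ay": 0, "az": 0, "claw": 4.5},
  {"x": 0, "y": 0, "z": 0, "ax": 0, "ay": 0, "az": 0, "claw": 4.5},
])

```text
time_s: 18.5
position: [0.6095, 0.12, 0.0427]
tool_rot: [-0.002, 0.682, 0.732, -0.007]
force: [-12.0, -14.3, 13.4]
gripper_width: 0.61
grasp_force: 35.0
```

```bash
python3 go.py .6084 .1182 .0415
python3 - <<'E'
from m import *
# block visible top in 'top' view and pad
s=cam('scene'); vv,uu=np.mgrid[150:250,290:420]; q=np.c_[uu.ravel(),vv.ravel()]; p=bydepth(s,q)
h=cv2.cvtColor(s['pixels'],cv2.COLOR_RGB2HSV)[q[:,1],q[:,0]].astype(int)
ex=np.array([.9975,.0706]);ey=np.array([-.0706,.9975]); u=p[:,:2]@ex-.6432; v=p[:,:2]@ey-.117
k=(h[:,0]<15)&(h[:,1]>100)&(h[:,2]<120)&(u<0)&(u>-.07)&(v<0)&(v>-.11)&(p[:,2]>.02)
top=k&(abs(p[:,2]-.072)<.006); A=np.c_[u[top],v[top],np.ones(top.sum())]
print('top n',top.sum(),'plane',np.linalg.lstsq(A,p[top,2],rcond=None)[0].round(3),'z',np.median(p[top,2]),'u',np.percentile(u[top],[2,98]),'v',np.percentile(v[top],[2,98]))
f=k&(p[:,2]<.06); print('end face v',np.median(v[f]),'slope',np.polyfit(u[f],v[f],1)[0],f.sum())
E
```

```text
t 18.5 pos [0.6095 0.12   0.0427] tilt z [-0.0129 -0.0079 -0.9999] F [-12.04 -14.32  13.36] gw 0.6099857435658751 gf 35.00400871038437
tool shift cm [-0.17 -0.12  0.13] az -0.0002
top n 231 plane [-0.011  0.014  0.073] z 0.07318242671125814 u [-0.05352522 -0.00105075] v [-0.08476857 -0.02543679]
end face v -0.0827688263668307 slope 0.3527706639447713 120
```

Emit:
apply_moves([
  {"x": 0, "y": 0.1, "z": -0.05, "ax": 0, "ay": 0, "az": 0, "claw": 4.5},
  {"x": 0, "y": 0.1, "z": -0.05, "ax": 0, "ay": 0, "az": 0, "claw": 4.5},
  {"x": 0.1, "y": 0, "z": 0, "ax": 0, "ay": 0, "az": 0, "claw": 4.5},
  {"x": 0, "y": 0, "z": 0, "ax": 0, "ay": 0, "az": 0, "claw": 4.5},
  {"x": 0, "y": 0, "z": 0, "ax": 0, "ay": 0, "az": 0, "claw": 4.5},
  {"x": 0, "y": 0, "z": 0, "ax": 0, "ay": 0, "az": 0, "claw": 4.5},
  {"x": 0, "y": 0, "z": 0, "ax": 0, "ay": 0, "az": 0, "claw": 4.5},
  {"x": 0, "y": 0, "z": 0, "ax": 0, "ay": 0, "az": 0, "claw": 4.5},
], grip_force=45)

```text
time_s: 19.6
position: [0.6096, 0.1201, 0.0429]
tool_rot: [-0.003, 0.682, 0.732, -0.009]
force: [-12.5, -17.2, 12.4]
gripper_width: 0.613
grasp_force: 45.0
```

```bash
python3 go.py .6084 .1182 .0415
```

```text
t 19.6 pos [0.6096 0.1201 0.0429] tilt z [-0.0173 -0.0098 -0.9998] F [-12.47 -17.21  12.42] gw 0.6128699782374403 gf 45.00496208667755
tool shift cm [-0.18 -0.13  0.14] az -0.0001
```

```bash
python3 -c "
from plant import manip
print(manip.sign_off())"
```

```text
the job is handed in; nothing more can be done
None
```

I handed the job in at about 19.6 s with the gripper still holding the walnut block in the corner; the last reading was about 12 N of push toward the red stop and 17 N toward the yellow. Those are wrist forces, so the force on each stop itself was not measured. The pedal was pressed to its stop first and sprang back up, and the pale block and other things were left alone.

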